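Move the ink rollers from the carrying rack to the bench rack

ROBOT

A 7-joint arm with a two-finger parallel gripper is mounted at the origin on a cart in front of the work surface, level with it; the furniture and walls round the work are solid. World frame = base frame: x ahead of the robot, y to its left, z up, the work surface at z = 0. Lengths are in m, angles in rad, forces in N, time in s.
With the tool pointing down it reaches from about 0.4 to 0.85 m from the base axis. Payload 4.5 kg.
Tool frame: the origin (TCP) lies on the centre line of the jaws, within the pads' length; the fingertips stand 25 mm ahead of it and the grasp point (between the pads) lies 6 mm ahead of it (arm.tip_extent is the z of the fingertips in the tool frame, in m); z points along the fingers, y is the direction in which the jaws open and shut (so a half turn about z gives the same grasp; the last joint's range is limited). The gripper opens to 88 mm and grips with 3 to 60 N. Pads are 18 mm wide; open, the fingers measure 123 mm over their backs; the gripper's body (75 mm by 187 mm) begins 45 mm behind the grasp point.
Start: joints at [1.354, 0.689, -0.195, 1.565, 0.157, 0.902, -0.215], TCP at [0.155, -0.605, 0.264] pointing down, gripper open.
Joint ranges: [-3.01, 3.01], [-0.46, 2.08], [-1.47, 1.51], [0.13, 2.56], [-1, 4.14], [0.04, 2.09], [-2.66, 2.66]. Speed limits (rad/s): [2.57, 2.57, 3.14, 3.14, 3.14, 3.14, 3.14].

INTERFACE

Orientations are given as a 3x3 rotation matrix whose columns are the frame's x, y, z axes.
In Python, from cell import arm gives the robot as it stands. The module is installed in compiled form; this text tells all that it offers.
- The arm moves only by the tool play_rows, never from a script. Its argument "steps" is a list of rows, each a list of 5 numbers: the closure, from -1 (fully open) to 1 (shut), then the shift along the tool's x, y, z in m, then the turn about the tool's z in rad. In form: [[grip, tx, ty, tz, roll], ...]. A call has 1 to 10 rows; each row shifts and turns the commanded pose from where the row before left it, along the tool's axes as they then stand; what a row does not reach is not made up. A row lasts 1/8 s, in which the tool goes at most 62.5 mm and 10.7 degrees, less where a joint would pass 70% of its speed; a pose out of reach is approached as far as the arm can. A call is refused whole if a number of a shift passes 0.0625 or a number of a turn 0.188, either way. A call with a gripper value outside its range is refused whole. The fingers move at their own pace and stop on an object; "squeeze" is the grip in N (left out, the last holds). Time passes only in rows, so rows that do not move let the fingers close. It gives the time, the measured TCP pose, the force and the opening at its end, in the units of the state.
- arm.sense(): the state, without advancing time (a new reading comes with each control period).
- arm.camera(name): name is "scene" or "top"; returns the picture (384x512x3 uint8, red, green, blue); there is no depth.
- arm.camera_info(name): a dict with "fx", "fy", "cx", "cy" (pixels), "rvec" (rotation vector, rad) and "tvec" (3), from world to camera coordinates, as OpenCV has them. Camera axes: x right, y down, z forward; pixel columns grow to the right and rows downward; lengths in m; the calibration is good to about 2 mm. A picture is of the moment at which its call begins. camera_info takes no time and is no camera call.
- arm.hand_in(): hands the job in, once; it reports no verdict.
The state is a dict: "t": time; "qpos": joint angles; "dq": joint speeds; "tau": joint torques, N m; "tool_pos": TCP position; "tcp_rot": TCP orientation; "force": force on the tool from outside, world axes, zero at the start; "torque": the same for the moment, N m; "opening": finger opening in m.
Only numpy, scipy, OpenCV 4.12 (cv2) and the standard library are available. Lean on these libraries where they do the work, as an engineer would, in place of code of your own. Each camera call takes 0.05 s, during which the arm holds its last target. There are 200 camera calls.

TASK

The four ink rollers have come to the bench locked in the wooden carrying rack. Flip its lever right over to swing the keeper fingers off the spindles, then move every roller to the bench rack, whose cradles are clipped on in today's inking order: each roller goes into the cradle made for the length of its rubber sleeve (shortest sleeve between the closest cheeks, and so on), with both spindle ends fully down in the slots.

Things in the scene. Friction and masses are not known exactly. Their poses are not given: they have to be found in the camera images.
- carrier: wooden carrying rack with a grey box and lever on its +y end. Origin: centre of underside, on the bench; x along the spindles, y along the row. Slots open upward at y = -93, -31, 31, 93 mm, spindle axis at z = 50 mm. Side rails |x| 56-89, 59 mm high; end board and box |y| > 136, 70 mm high. A steel keeper finger bars each spindle end; open, they stand at |x| > 77, up to z = 87 mm
- lever (a joint): carrying rack's lever: 0 closed, 1.6 rad fully over (keeper fingers of both sides clear from 1.4). Pivot at carrier (84, 168, 62) mm, about its y axis. Black ball knob, 24 mm, at carrier x = 84 - 55 cos(1.05+q), y = 168, z = 62 + 55 sin(1.05+q) mm: up from over the rack and outward. Stiff (about 5 N at the knob), stays where left. Push the ball over along its arc, from inboard
- roller_a: ink roller: black rubber sleeve 40 mm long (shortest), 30 mm diameter, in the middle of a steel spindle 144 mm long, 8 mm diameter; about 132 g. Origin: centre of the roller; x axis along the spindle (the roller may turn about it). Starts in one of the carrier's four slots, 62 mm from the next roller
- roller_b: ink roller: black rubber sleeve 60 mm long (second shortest), 30 mm diameter, in the middle of a steel spindle 144 mm long, 8 mm diameter; about 158 g. Origin: centre of the roller; x axis along the spindle (the roller may turn about it). Starts in one of the carrier's four slots, 62 mm from the next roller
- roller_c: ink roller: black rubber sleeve 80 mm long (second longest), 30 mm diameter, in the middle of a steel spindle 144 mm long, 8 mm diameter; about 184 g. Origin: centre of the roller; x axis along the spindle (the roller may turn about it). Starts in one of the carrier's four slots, 62 mm from the next roller
- roller_d: ink roller: black rubber sleeve 100 mm long (longest), 30 mm diameter, in the middle of a steel spindle 144 mm long, 8 mm diameter; about 210 g. Origin: centre of the roller; x axis along the spindle (the roller may turn about it). Starts in one of the carrier's four slots, 62 mm from the next roller
- cradle_a: grey cradle for the 40 mm sleeve, fixed on the bench rack's rail, 62 mm from the next: two cheeks 8 mm thick, 52 mm apart, each with a slot open upward (mouth 28 mm, narrowing to 10). Origin: centre of underside, 10 mm above the bench; x along the spindle, y along the row. Seated roller's centre: x = 0 (6 mm play each way), y = 0, z = 40 mm; cheek tops z = 57, floor between z = 8 mm
- cradle_b: grey cradle for the 60 mm sleeve, fixed on the bench rack's rail, 62 mm from the next: two cheeks 8 mm thick, 72 mm apart, each with a slot open upward (mouth 28 mm, narrowing to 10). Origin: centre of underside, 10 mm above the bench; x along the spindle, y along the row. Seated roller's centre: x = 0 (6 mm play each way), y = 0, z = 40 mm; cheek tops z = 57, floor between z = 8 mm
- cradle_c: grey cradle for the 80 mm sleeve, fixed on the bench rack's rail, 62 mm from the next: two cheeks 8 mm thick, 92 mm apart, each with a slot open upward (mouth 28 mm, narrowing to 10). Origin: centre of underside, 10 mm above the bench; x along the spindle, y along the row. Seated roller's centre: x = 0 (6 mm play each way), y = 0, z = 40 mm; cheek tops z = 57, floor between z = 8 mm
- cradle_d: grey cradle for the 100 mm sleeve, fixed on the bench rack's rail, 62 mm from the next: two cheeks 8 mm thick, 112 mm apart, each with a slot open upward (mouth 28 mm, narrowing to 10). Origin: centre of underside, 10 mm above the bench; x along the spindle, y along the row. Seated roller's centre: x = 0 (6 mm play each way), y = 0, z = 40 mm; cheek tops z = 57, floor between z = 8 mm

How it is judged:
On the way:
1. the carrying rack's lever is flipped over, at least 1.4 rad (value of joint lever above 1.4 rad), for 0.2 s.
At the end, for the whole second after the job is handed in: Each of the four rollers rests released in the cradle of its own sleeve length: roller centre within 10 mm along the spindle, 4 mm across and 4 mm in height of the cradle's seat, spindle within 0.08 rad of the cradle's x axis, and at rest (under 0.02 m/s) (x of roller_a in the frame of cradle_a between -0.01 and 0.01 m and y of roller_a in the frame of cradle_a between -0.004 and 0.004 m and z of roller_a in the frame of cradle_a between 0.036 and 0.044 m and angle between the x axis of roller_a and the x axis of cradle_a, either way round below 0.08 rad and linear speed of each of roller_a, roller_b, roller_c, roller_d below 0.02 m/s and x of roller_b in the frame of cradle_b between -0.01 and 0.01 m and y of roller_b in the frame of cradle_b between -0.004 and 0.004 m and z of roller_b in the frame of cradle_b between 0.036 and 0.044 m and angle between the x axis of roller_b and the x axis of cradle_b, either way round below 0.08 rad and x of roller_c in the frame of cradle_c between -0.01 and 0.01 m and y of roller_c in the frame of cradle_c between -0.004 and 0.004 m and z of roller_c in the frame of cradle_c between 0.036 and 0.044 m and angle between the x axis of roller_c and the x axis of cradle_c, either way round below 0.08 rad and x of roller_d in the frame of cradle_d between -0.01 and 0.01 m and y of roller_d in the frame of cradle_d between -0.004 and 0.004 m and z of roller_d in the frame of cradle_d between 0.036 and 0.044 m and angle between the x axis of roller_d and the x axis of cradle_d, either way round below 0.08 rad); the robot touches nothing.
It also fails if it takes over 106 s, if anything falls off the work surface, if the arm or the gripper's body presses on something with over 40 N, if the wrist force passes 120 N, or if a joint passes its speed limit or range.

## Working session

There is one attempt and no reset: what is moved stays moved. The work goes in short steps, Python scripts to look and compute and a tool call to move; the robot and the scene stay as the last step left them, time stands still between calls to the robot, and variables do not carry over. Pictures are saved under pics/ and viewed, about 12 in all and at most 16, crops included, and the job is handed in when it is done.

Besides the shell and the picture viewer there is one more tool, called after "Request:" in YAML: its name, and indented under it one key for each argument. play_rows: Moves the arm, as the interface text tells. Its arguments: {"type":"object","properties":{"steps":{"type":"array"},"squeeze":{"type":"number"}},"required":["steps"]}

```bash
mkdir -p pics
python3 - <<'E'
from cell import arm
import cv2,numpy as np
for n in("scene","top"):
    cv2.imwrite(f"pics/{n}0.png",cv2.resize(arm.camera(n)[:,:,::-1],None,fx=1.5,fy=1.5))
    i=arm.camera_info(n);print(n,i); R=cv2.Rodrigues(np.array(i["rvec"]))[0];print(-R.T@np.array(i["tvec"]))
s=arm.sense();print(s["t"],s["tool_pos"],s["tcp_rot"],s["opening"],arm.tip_extent)
E
```

```text
scene {'fx': 416.3659177400291, 'fy': 416.3659177400291, 'cx': 250.98769327898518, 'cy': 188.43828866879272, 'rvec': array([ 0.92517838, -2.13231115,  1.41216993]), 'tvec': array([0.33286594, 0.21297966, 0.63923552])}
[-0.12775925  0.59308853  0.44351515]
top {'fx': 422.58690905363153, 'fy': 422.58690905363153, 'cx': 249.2579814635403, 'cy': 190.45290833526633, 'rvec': array([ 2.18156734, -2.12089493,  0.11075497]), 'tvec': array([-0.00882787,  0.4966913 ,  1.12086888])}
[ 0.35928534 -0.01646855  1.17207937]
0.1 [ 0.15492202 -0.60495091  0.2629672 ] [[ 9.68695723e-01  2.48250449e-01 -5.57196710e-04]
 [ 2.48251033e-01 -9.68694427e-01  1.59147459e-03]
 [-1.44669065e-04 -1.67997929e-03 -9.99998578e-01]] 0.08805268456352139 0.025
```

View pics/scene0.png

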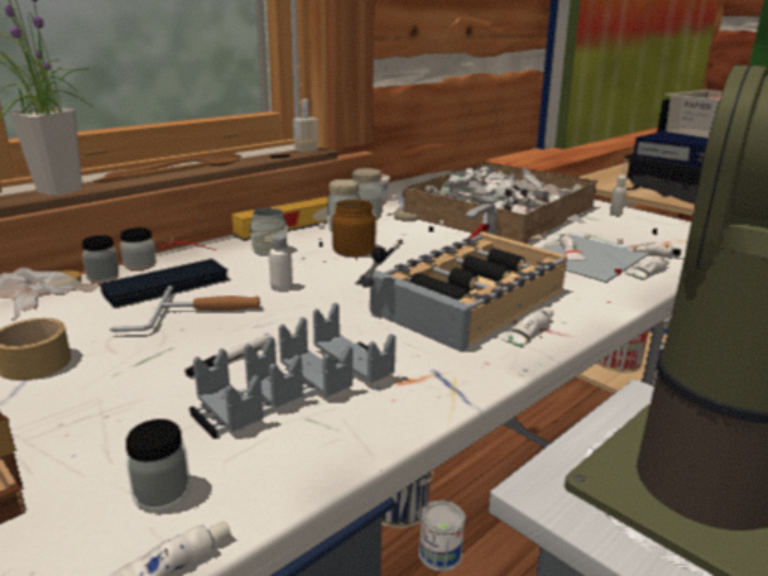

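View pics/top0.png

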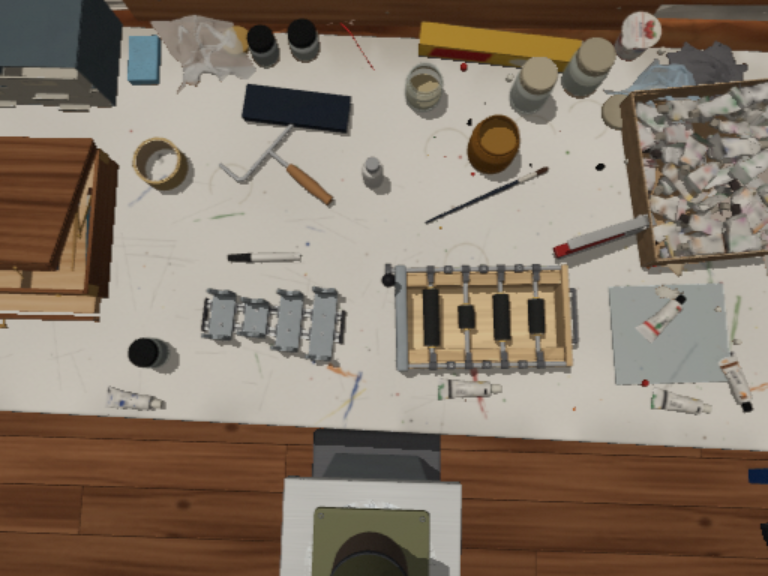

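```bash
cat > h.py <<'E'
from cell import arm
import cv2,numpy as np
def ray(n,u,v,z):
    i=arm.camera_info(n);R=cv2.Rodrigues(np.array(i["rvec"]))[0];c=-R.T@np.array(i["tvec"])
    d=R.T@np.array([(u-i["cx"])/i["fx"],(v-i["cy"])/i["fy"],1]);return c+d*(z-c[2])/d[2]
def px(n,p):
    i=arm.camera_info(n);K=np.array([[i["fx"],0,i["cx"]],[0,i["fy"],i["cy"]],[0,0,1]])
    return cv2.projectPoints(np.array(p,float).reshape(-1,3),i["rvec"],i["tvec"],K,None)[0][:,0]
def crop(n,x,y,w,h,s,name):
    a=arm.camera(n)[y:y+h,x:x+w,::-1];cv2.imwrite(f"pics/{name}.png",cv2.resize(a,None,fx=s,fy=s,interpolation=cv2.INTER_CUBIC))
E
python3 - <<'E'
from h import *
crop("top",125,165,130,85,6,"t1")
crop("top",255,165,135,90,5.9,"t2")
a=arm.camera("top").astype(int)
m=((a.max(2)<60)).astype(np.uint8); m[:,:265]=0;m[:,375:]=0;m[:180]=0;m[245:]=0
n,l,st,c=cv2.connectedComponentsWithStats(m)
for k in range(1,n):
    if st[k,4]>60: print(st[k],c[k],ray("top",*c[k],0.055));
E
```

```text
[282 192  11  39 380] [287.15789474 210.95789474] [ 0.44186358 -0.09706041  0.055     ]
[329 196  11  31 312] [333.91987179 210.76923077] [ 0.44581587 -0.2202711   0.055     ]
[352 199  11  23 231] [357.03463203 210.38528139] [ 0.44853285 -0.28102575  0.055     ]
[306 204  10  15 146] [310.43835616 210.99315068] [ 0.44349112 -0.15845585  0.055     ]
```

View pics/t1.png

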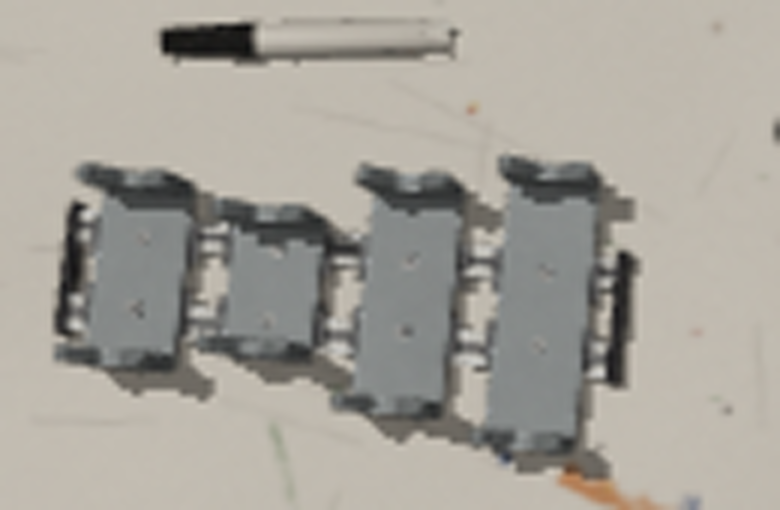

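View pics/t2.png

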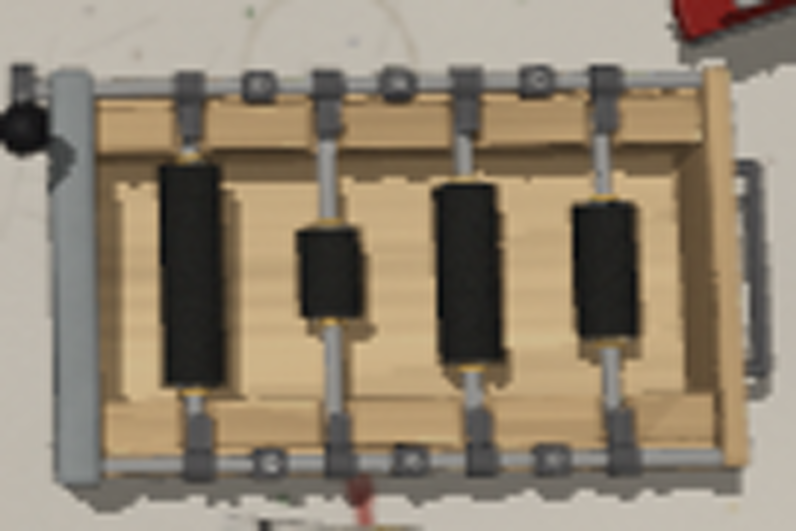

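```bash
cat >> h.py <<'E'
class F:
    def __init__(s,o,yaw): s.o=np.array(o,float);s.y=yaw;s.R=cv2.Rodrigues(np.array([0,0,yaw]))[0]
    def w(s,p): return s.o+np.asarray(p,float)@s.R.T
E
python3 - <<'E'
from h import *
P=np.array([ray("top",125+u/6-.5+.08,165+v/6-.5+.08,.018)[:2] for u,v in[(141.5,272.5),(272.5,285),(407.5,296),(542,307.5)]])
print(P,np.diff(P,axis=0),np.linalg.norm(np.diff(P,axis=0),axis=1))
d=P[0]-P[3];yaw=np.arctan2(-d[0],d[1]);c=P.mean(0);print(c,yaw)
S=F([*c,.01],yaw)
pts=[]
for k,g in zip((93,31,-31,-93),(72,52,92,112)):
    for sx in(1,-1):
        for sy in(-14,14): pts.append(S.w([sx*(g/2+4)/1e3,(k+sy)/1e3,.057]))
        pts.append(S.w([sx*g/2e3,k/1e3,.008]))
C=F([.445,-.1895,0],.036)
kn=C.w(np.array([84-55*np.cos(1.05),168,62+55*np.sin(1.05)])/1e3)
cp=[kn]+[C.w(np.array([x,y,50])/1e3) for y in(-93,-31,31,93) for x in(-72,0,72)]
cp+=[C.w(np.array([x,y,70])/1e3) for y in(-136,136) for x in(-89,89)]
print(kn)
for n in("top","scene"):
    a=arm.camera(n)[:,:,::-1];f=4
    a=cv2.resize(a,None,fx=f,fy=f,interpolation=cv2.INTER_CUBIC)
    for p in px(n,pts+cp): cv2.circle(a,tuple(int(q) for q in (p+.5)*f),2,(0,0,255),-1)
    o=(125,165,262,90) if n=="top" else (120,145,265,150)
    x,y,w,h=[q*f for q in o]
    im=a[y:y+h,x:x+w]; s=min(800/im.shape[1],600/im.shape[0])
    if n=="top": top=cv2.resize(im,None,fx=.75,fy=.75)
    else: sc=im
    cv2.imwrite(f"pics/ov_{n}.png",cv2.resize(im,None,fx=s,fy=s))
E
```

```text
[[0.43656128 0.28137225]
 [0.43252758 0.22096297]
 [0.42924095 0.15892408]
 [0.42572897 0.09727124]] [[-0.00403371 -0.06040928]
 [-0.00328663 -0.06203889]
 [-0.00351198 -0.06165284]] [0.0605438  0.06212589 0.06175279]
[0.43101469 0.18963264] -0.058771215417734064
[ 0.4955502  -0.01957048  0.10970828]
```

View pics/ov_top.png

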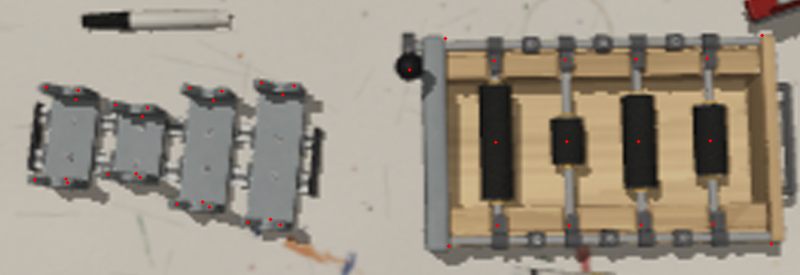

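View pics/ov_scene.png

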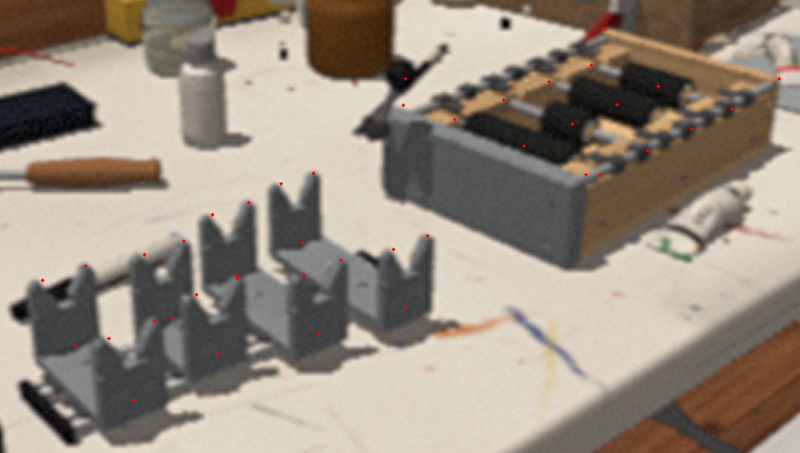

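Request:
play_rows:
  steps:
    - [1,0,0,0,0.108]
    - [1,0,0,0,0.107]
    - [1,0.05,0,0,0]
    - [1,0.05,-0.02,0,0]
    - [1,0.05,-0.05,0,0]
    - [1,0.05,-0.05,0,0]
    - [1,0.04,-0.05,0,0]
    - [1,0.03,-0.05,0,0]
    - [1,0.02,-0.05,0,0]
    - [1,0,-0.05,0,0]

```text
t: 1.6
tool_pos: [0.4234, -0.2862, 0.2638]
tcp_rot: [[0.999, 0.038, 0.002], [0.038, -0.999, 0.0], [0.002, 0.0, -1.0]]
force: [0.3, -0.5, -0.1]
opening: 0.0005
```

Request:
play_rows:
  steps:
    - [1,0.01,-0.05,0,0]
    - [1,0.01,-0.05,0,0]
    - [1,0.01,-0.05,0,0]
    - [1,0.005,-0.05,0.02,0]
    - [1,0,-0.04,0.03,0]
    - [1,0,-0.017,0.03,0]
    - [1,0,0,0.03,0]
    - [1,0,0,0.02,0]
    - [1,0,0,0,0]

```text
t: 2.72
tool_pos: [0.4466, -0.0303, 0.1328]
tcp_rot: [[0.999, 0.036, -0.002], [0.036, -0.999, -0.0], [-0.002, 0.0, -1.0]]
force: [0.5, 0.5, -0.2]
opening: 0.0007
```

Run:
```python
from h import *
crop("scene",230,120,100,75,6,"k1")
```

```text
(no output)
```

View pics/k1.png

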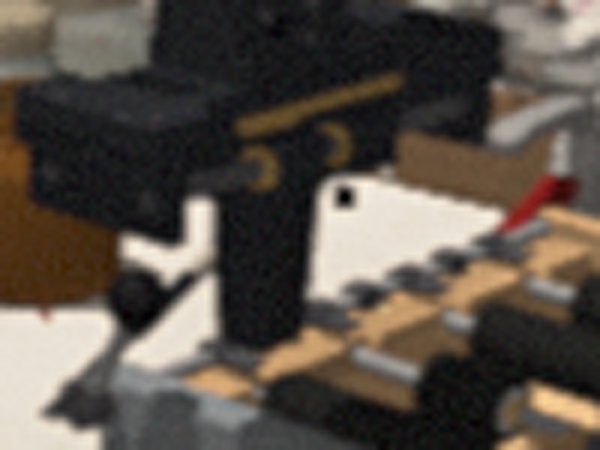

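Request:
play_rows:
  steps:
    - [1,0.02,-0.013,0,0]
    - [1,0.009,0,-0.002,0]
    - [1,0.009,0,-0.003,0]
    - [1,0.009,0,-0.003,0]
    - [1,0.0095,0,0,0]
    - [1,0.0095,0,0,0]
    - [1,0.009,0,0.003,0]
    - [1,0.009,0,0.004,0]
    - [1,0.0065,0,0.005,0]
    - [1,0.0065,0,0.005,0]

```text
t: 4.03
tool_pos: [0.5427, -0.0149, 0.1247]
tcp_rot: [[0.999, 0.035, -0.002], [0.035, -0.999, -0.001], [-0.002, 0.001, -1.0]]
force: [-4.8, -0.8, 3.8]
opening: 0.0009
```

Request:
play_rows:
  steps:
    - [1,0.006,0,0.006,0]
    - [1,0.006,0,0.006,0]
    - [1,0.004,0,0.005,0]
    - [1,0.003,0,0.003,0]
    - [1,0,0,0,0]

```text
t: 4.65
tool_pos: [0.553, -0.0146, 0.1084]
tcp_rot: [[0.999, 0.035, -0.019], [0.035, -0.999, -0.002], [-0.019, 0.002, -1.0]]
force: [-30.0, -0.8, 59.8]
opening: 0.0003
```

Run:
```python
from h import *
crop("scene",230,120,100,75,6,"k2")
```

```text
(no output)
```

View pics/k2.png

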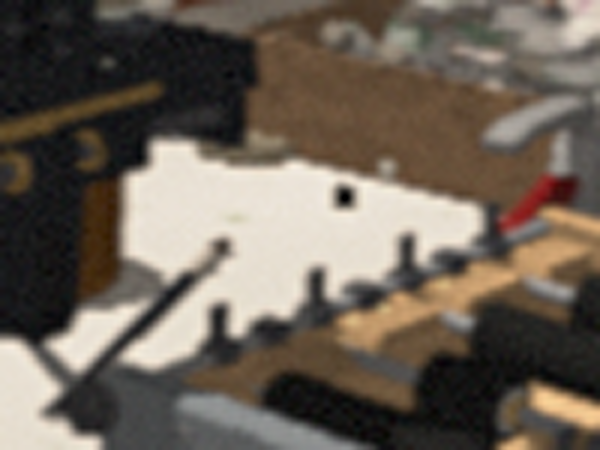

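Request:
play_rows:
  steps:
    - [-0.05,0,0,-0.03,0]
    - [-0.05,0,0,-0.03,0]
    - [-0.05,-0.03,0.01,0,0]
    - [-0.05,-0.03,0.02,0,0]
    - [-0.05,-0.03,0.025,0,0]
    - [-0.05,-0.024,0.023,0,0]
    - [-0.05,0,0,0,0]
    - [-0.05,0,0,0,0]

```text
t: 5.7
tool_pos: [0.454, -0.0947, 0.1648]
tcp_rot: [[0.999, 0.037, 0.004], [0.037, -0.999, 0.0], [0.004, -0.0, -1.0]]
force: [0.6, -0.1, -0.9]
opening: 0.046
```

Request:
play_rows:
  steps:
    - [-0.05,-0.012,0.0015,0.02,0]
    - [-0.05,0,0,0.03,0]
    - [-0.05,0,0,0.025,0]
    - [-0.05,0,0,0.02,0]
    - [-0.05,0,0,0.012,0]
    - [-0.05,0,0,0,0]
  squeeze: 30

```text
t: 6.45
tool_pos: [0.4423, -0.0962, 0.0576]
tcp_rot: [[0.999, 0.038, -0.0], [0.038, -0.999, 0.001], [-0.0, -0.001, -1.0]]
force: [0.5, 0.5, -0.1]
opening: 0.0464
```

Request:
play_rows:
  steps:
    - [1,0,0,0,0]
    - [1,0,0,0,0]
    - [1,0,0,0,0]
    - [1,0,0,0,0]

```text
t: 6.95
tool_pos: [0.4414, -0.0971, 0.059]
tcp_rot: [[0.999, 0.037, 0.0], [0.037, -0.999, 0.001], [0.0, -0.001, -1.0]]
force: [1.5, 2.1, 3.1]
opening: 0.0291
```

Request:
play_rows:
  steps:
    - [1,0,0,-0.015,0]
    - [1,0,0,-0.025,0]
    - [1,0,0,-0.035,0]
    - [1,0,-0.03,0,0]
    - [1,-0.003,-0.045,0,0]
    - [1,-0.003,-0.045,0,0]
    - [1,-0.003,-0.045,0,0]
    - [1,0,-0.029,0,0.048]
    - [1,0,0,0,0.048]
    - [1,0,0,0,0]

```text
t: 8.2
tool_pos: [0.4245, 0.0949, 0.1341]
tcp_rot: [[0.998, -0.061, -0.002], [-0.061, -0.998, -0.001], [-0.002, 0.001, -1.0]]
force: [0.1, 1.2, -2.0]
opening: 0.0288
```

Run:
```python
from h import *
s=arm.sense();print(s["tool_pos"],s["opening"],np.arctan2(s["tcp_rot"][1][0],s["tcp_rot"][0][0]))
a=arm.camera("top")[155:265,120:250,::-1];b=arm.camera("scene")[150:300,110:270,::-1]
a=cv2.resize(a,(400,338),interpolation=2);b=cv2.resize(b,(400,375),interpolation=2)[:338]
cv2.imwrite("pics/p1.png",np.hstack([a,b]))
```

```text
[0.42445777 0.09485311 0.13410978] 0.02884429316992868 -0.06147189362405182
```

View pics/p1.png

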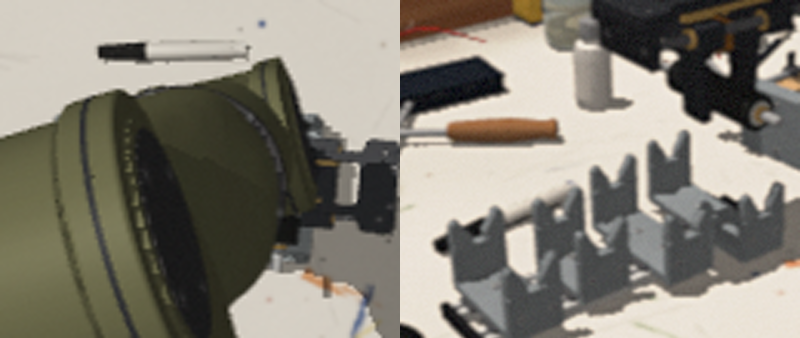

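Request:
play_rows:
  steps:
    - [1,0.001,-0.002,0.02,0]
    - [1,0,0,0.025,0]
    - [1,0,0,0.01,0]
    - [1,0,0,0.01,0]
    - [1,0,0,0.006,0]
    - [1,0,0,0.003,0]
    - [1,0,0,0,0]

```text
t: 9.18
tool_pos: [0.4307, 0.0991, 0.064]
tcp_rot: [[0.998, -0.06, -0.01], [-0.06, -0.998, -0.001], [-0.01, 0.002, -1.0]]
force: [0.1, -0.4, -1.4]
opening: 0.0289
```

Run:
```python
from h import *
s=arm.sense();print(s["tool_pos"],s["force"],s["torque"],s["qpos"])
crop("scene",160,150,110,90,7,"p2")
```

```text
[0.43072296 0.09911056 0.06397421] [ 0.05838333 -0.36090425 -1.37018365] [ 0.06171404 -0.02837445 -0.0101306 ] [-3.28830751e-01  8.71290344e-01 -7.41660151e-04  2.23678206e+00
 -2.92855759e-02  4.35168984e-02 -1.93089401e+00]
```

View pics/p2.png

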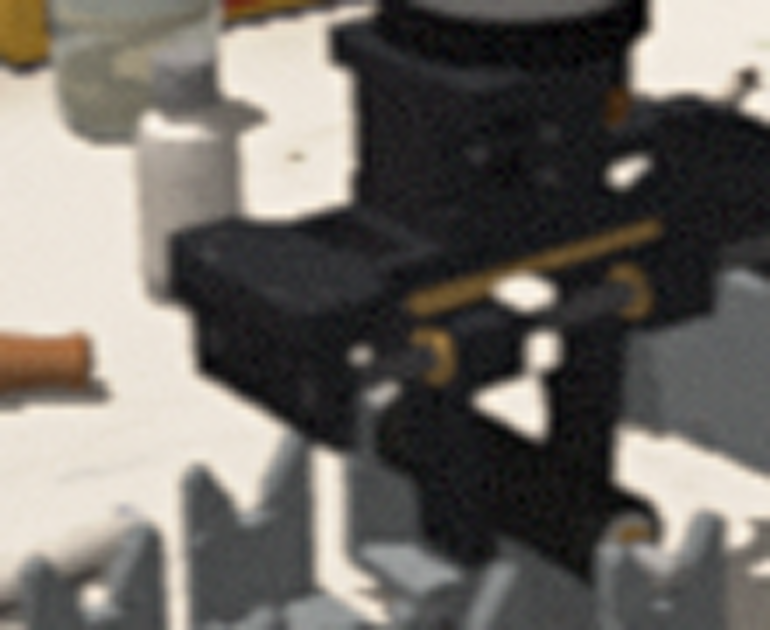

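Request:
play_rows:
  steps:
    - [1,0,0.0025,0,0]
    - [1,0,0,0,0]

```text
t: 9.48
tool_pos: [0.4306, 0.0966, 0.0642]
tcp_rot: [[0.998, -0.06, -0.011], [-0.06, -0.998, -0.001], [-0.011, 0.002, -1.0]]
force: [-0.9, 0.1, -1.2]
opening: 0.0289
```

Request:
play_rows:
  steps:
    - [0.25,0,0,0,0]
    - [-0.05,0,0,0,0]
    - [-0.05,0,0,0,0]
    - [-0.05,0,0,-0.02,0]
    - [-0.05,0,0,-0.04,0]
    - [-0.05,0,0,-0.04,0]
    - [-0.05,0,0.04,0,-0.048]
    - [-0.05,0,0.05,0,-0.048]
    - [-0.05,0,0.05,0,0]
    - [-0.05,0,0,0,0]

```text
t: 10.72
tool_pos: [0.4298, -0.0477, 0.1643]
tcp_rot: [[1.0, 0.027, -0.011], [0.027, -1.0, -0.004], [-0.011, 0.004, -1.0]]
force: [0.8, 0.1, -0.1]
opening: 0.0463
```

Run:
```python
from h import *
s=arm.sense();print(s["tool_pos"],s["t"])
a=arm.camera("top")[180:240,130:240,::-1];b=arm.camera("scene")[190:300,120:270,::-1]
cv2.imwrite("pics/p3.png",np.vstack([cv2.resize(a,(550,300),interpolation=2),cv2.resize(b,(550,300),interpolation=2)]))
```

```text
[ 0.42983542 -0.04767156  0.16432661] 10.725
```

View pics/p3.png

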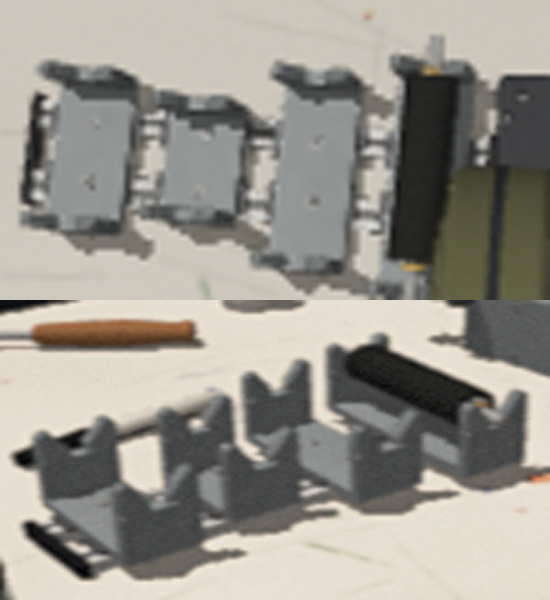

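Request:
play_rows:
  steps:
    - [-0.05,0.004,0.035,0,-0.009]
    - [-0.05,0.004,0.04,0,0]
    - [-0.05,0.003,0.036,0,0]
    - [-0.05,0,0,0,0]
    - [-0.05,0,0,0.02,0]

```text
t: 11.45
tool_pos: [0.4472, -0.1516, 0.1448]
tcp_rot: [[0.999, 0.047, -0.008], [0.047, -0.999, -0.001], [-0.008, 0.001, -1.0]]
force: [-0.1, 0.1, 0.0]
opening: 0.0462
```

```bash
cat >> h.py <<'E'
def chk():
    S=F([.43101,.18963,.01],-.0588)
    a=arm.camera("top").astype(int)
    m=(a.max(2)<55).astype(np.uint8)
    k=[px("top",[S.w([x,y,.04])])[0] for x,y in((-.08,-.125),(.08,-.125),(.08,.125),(-.08,.125))]
    z=np.zeros_like(m);cv2.fillPoly(z,[np.array(k,np.int32)],1);m*=z
    n,l,st,c=cv2.connectedComponentsWithStats(m)
    for j in range(1,n):
        if st[j,4]>60:
            p=ray("top",*c[j],.055); q=(p-S.o)@S.R; print(st[j],"cradle-frame mm",np.round(q[:2]*1e3,1))
E
python3 - <<'E'
from h import *
s=arm.sense();print(s["tool_pos"],s["t"])
chk()
b=arm.camera("scene")[190:300,120:270,::-1]
cv2.imwrite("pics/p4.png",cv2.resize(b[:90,60:],(720,720),interpolation=2)[:600])
E
```

```text
[ 0.44718504 -0.15162146  0.14480932] 11.45
[208 194  14  39 404] cradle-frame mm [  5.5 -94.6]
```

View pics/p4.png

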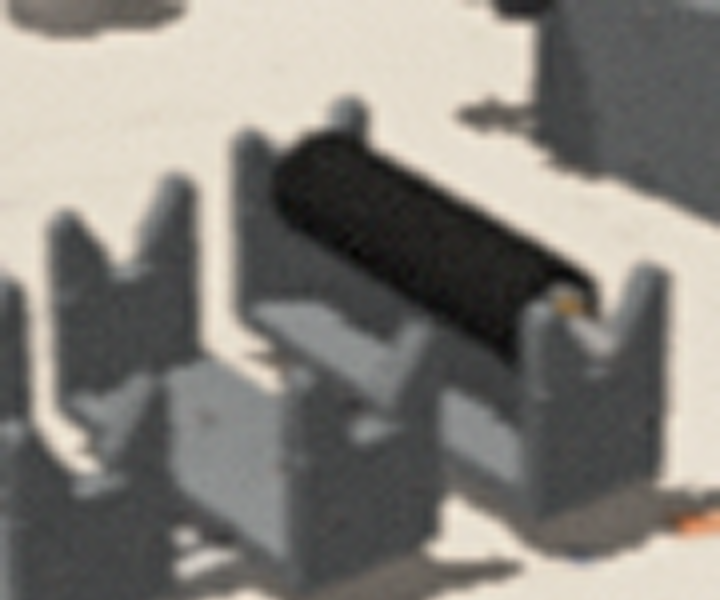

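Run:
```python
from h import *
S=F([.43101,.18963,.01],-.0588)
for nm,pt in dict(end=(-.0665,-.093,.04),sleeveNear=(-.0445,-.093,.04),sleeveNearTop=(-.0445,-.093,.055),sleeveFarTop=(.0555,-.093,.055),tipR=(-.060,-.110,.057),tipL=(-.060,-.076,.057),tipFarL=(.060,-.076,.057),tipFarR=(.06,-.11,.057),slotbot=(-.064,-.093,.035)).items():
    p=px("scene",[S.w(pt)])[0];print(nm,((p-[180,190]+.5)*8).round())
```

```text
end [626. 357.]
sleeveNear [566. 321.]
sleeveNearTop [567. 267.]
sleeveFarTop [319. 125.]
tipR [663. 262.]
tipL [554. 305.]
tipFarL [256. 130.]
tipFarR [361.  95.]
slotbot [618. 371.]
```

Request:
play_rows:
  steps:
    - [-0.05,-0.004,0.0067,0.02,0.01]
    - [-0.05,0,0,0.03,0]
    - [-0.05,0,0,0.02,0]
    - [-0.05,0,0,0.012,0]
    - [-0.05,0,0,0,0]
    - [1,0,0,0,0]
    - [1,0,0,0,0]
    - [1,0,0,0,0]
    - [1,0,0,0,0]

```text
t: 12.68
tool_pos: [0.4417, -0.1593, 0.0629]
tcp_rot: [[0.999, 0.036, -0.01], [0.036, -0.999, -0.0], [-0.01, -0.0, -1.0]]
force: [-0.6, 5.7, 6.8]
opening: 0.0293
```

Request:
play_rows:
  steps:
    - [1,0,0,-0.015,0]
    - [1,0,0,-0.025,0]
    - [1,0,-0.02,-0.035,0]
    - [1,0.003,-0.04,0,0]
    - [1,0,-0.045,0,0]
    - [1,0,-0.045,0,0]
    - [1,0,-0.045,0,0]
    - [1,0,-0.045,0,0]
    - [1,0,-0.045,0,0]
    - [1,0,-0.045,0,0]

```text
t: 13.92
tool_pos: [0.4341, 0.17, 0.1377]
tcp_rot: [[0.999, 0.033, -0.01], [0.033, -0.999, -0.002], [-0.01, 0.002, -1.0]]
force: [1.1, -0.0, -2.3]
opening: 0.0294
```

Request:
play_rows:
  steps:
    - [1,0,-0.04,0,0]
    - [1,0,-0.01,0,0.095]
    - [1,0,0,0,0]
    - [1,0,0,0,0]

```text
t: 14.42
tool_pos: [0.4321, 0.2178, 0.1372]
tcp_rot: [[0.998, -0.061, -0.011], [-0.061, -0.998, -0.003], [-0.011, 0.003, -1.0]]
force: [-0.2, -0.4, -1.9]
opening: 0.0291
```

Request:
play_rows:
  steps:
    - [1,0,-0.003,0.02,0]
    - [1,0,0,0.025,0]
    - [1,0,0,0.012,0]
    - [1,0,0,0.008,0]
    - [1,0,0,0.006,0]
    - [1,0,0,0.003,0]
    - [1,0,0,0,0]

```text
t: 15.3
tool_pos: [0.4315, 0.2223, 0.0631]
tcp_rot: [[0.998, -0.06, -0.01], [-0.06, -0.998, -0.001], [-0.01, 0.002, -1.0]]
force: [0.9, 0.5, -2.1]
opening: 0.0289
```

Request:
play_rows:
  steps:
    - [1,0,0.0015,0.002,0]
    - [1,0,0,0,0]
    - [0.25,0,0,0,0]
    - [-0.05,0,0,0,0]
    - [-0.05,0,0,0,0]
    - [-0.05,0,0,-0.02,0]
    - [-0.05,0,0,-0.04,0]
    - [-0.05,0,0,-0.03,0]
    - [-0.05,0,0.03,0,-0.095]
    - [-0.05,0,0.045,0,0]

```text
t: 16.55
tool_pos: [0.432, 0.1466, 0.1512]
tcp_rot: [[0.999, 0.039, -0.01], [0.039, -0.999, -0.0], [-0.01, -0.0, -1.0]]
force: [0.2, -0.9, 0.1]
opening: 0.0464
```

Request:
play_rows:
  steps:
    - [-0.05,0,0.045,0,0]
    - [-0.05,0,0.045,0,0]
    - [-0.05,0,0.045,0,0]
    - [-0.05,0,0.045,0,0]
    - [-0.05,0,0.045,0,0]
    - [-0.05,0,0.045,0,0]
    - [-0.05,0,0.045,0,0]
    - [-0.05,0,0.045,0,0]
    - [-0.05,0,0,0,0]
    - [-0.05,0,0,0,0]

```text
t: 17.8
tool_pos: [0.4441, -0.2131, 0.1511]
tcp_rot: [[0.999, 0.035, -0.012], [0.035, -0.999, -0.001], [-0.012, 0.0, -1.0]]
force: [-0.4, 1.2, -0.7]
opening: 0.0458
```

Run:
```python
from h import *
chk()
a=arm.camera("top")[180:240,130:240,::-1];b=arm.camera("scene")[190:300,120:270,::-1]
cv2.imwrite("pics/p5.png",np.vstack([cv2.resize(a,(550,300),interpolation=2),cv2.resize(b,(410,300),interpolation=2)[:,:550] if 0 else cv2.resize(b,(550,300),interpolation=2)]))
```

```text
[208 194  14  39 404] cradle-frame mm [  5.5 -94.6]
[162 204  13  15 162] cradle-frame mm [ 0.8 29.4]
```

View pics/p5.png

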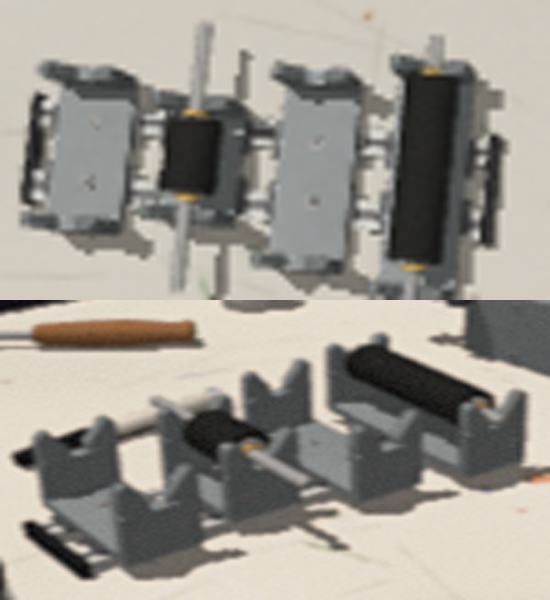

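Request:
play_rows:
  steps:
    - [-0.05,0.0025,0.0073,0.02,0]
    - [-0.05,0,0,0.03,0]
    - [-0.05,0,0,0.025,0]
    - [-0.05,0,0,0.013,0]
    - [-0.05,0,0,0,0]
    - [1,0,0,0,0]
    - [1,0,0,0,0]
    - [1,0,0,0,0]
    - [1,0,0,0,0]

```text
t: 19.08
tool_pos: [0.4467, -0.2211, 0.0641]
tcp_rot: [[0.999, 0.035, -0.01], [0.035, -0.999, -0.002], [-0.01, 0.002, -1.0]]
force: [-0.4, 2.3, 6.0]
opening: 0.0292
```

Request:
play_rows:
  steps:
    - [1,0,0,-0.015,0]
    - [1,0,0,-0.025,0]
    - [1,0,-0.02,-0.035,0]
    - [1,-0.003,-0.04,0,0]
    - [1,0,-0.045,0,0]
    - [1,0,-0.045,0,0]
    - [1,0,-0.045,0,0]
    - [1,0,-0.045,0,0]
    - [1,0,-0.045,0,0]
    - [1,0,-0.045,0,0]

```text
t: 20.32
tool_pos: [0.4325, 0.11, 0.1386]
tcp_rot: [[0.999, 0.034, -0.01], [0.034, -0.999, -0.002], [-0.011, 0.001, -1.0]]
force: [1.0, -0.2, -1.6]
opening: 0.0286
```

Request:
play_rows:
  steps:
    - [1,0,-0.04,0,0]
    - [1,0,-0.012,0,0.095]
    - [1,0,0,0,0]
    - [1,0,0,0,0]

```text
t: 20.82
tool_pos: [0.4307, 0.1594, 0.1382]
tcp_rot: [[0.998, -0.06, -0.011], [-0.06, -0.998, -0.002], [-0.011, 0.003, -1.0]]
force: [-0.2, 0.3, -2.1]
opening: 0.0291
```

Request:
play_rows:
  steps:
    - [1,0,0.001,0.02,0]
    - [1,0,0,0.025,0]
    - [1,0,0,0.012,0]
    - [1,0,0,0.008,0]
    - [1,0,0,0.006,0]
    - [1,0,0,0.003,0]
    - [1,0,0,0,0]

```text
t: 21.7
tool_pos: [0.4303, 0.1601, 0.0642]
tcp_rot: [[0.998, -0.06, -0.01], [-0.06, -0.998, -0.001], [-0.01, 0.001, -1.0]]
force: [0.2, 1.7, -0.8]
opening: 0.0289
```

Request:
play_rows:
  steps:
    - [1,0,0.001,0.001,0]
    - [1,0,0,0,0]
    - [0.25,0,0,0,0]
    - [-0.05,0,0,0,0]
    - [-0.05,0,0,0,0]
    - [-0.05,0,0,-0.02,0]
    - [-0.05,0,0,-0.04,0]
    - [-0.05,0,0,-0.03,0]
    - [-0.05,0,0.03,0,-0.095]
    - [-0.05,0,0.045,0,0]

```text
t: 22.95
tool_pos: [0.4307, 0.0841, 0.1534]
tcp_rot: [[0.999, 0.039, -0.01], [0.039, -0.999, -0.001], [-0.01, 0.0, -1.0]]
force: [-0.1, -0.1, -0.7]
opening: 0.0463
```

Request:
play_rows:
  steps:
    - [-0.05,0,0.045,0,0]
    - [-0.05,0,0.045,0,0]
    - [-0.05,0,0.045,0,0]
    - [-0.05,0,0.045,0,0]
    - [-0.05,0,0.045,0,0]
    - [-0.05,0,0.045,0,0]
    - [-0.05,0,0.045,0,0]
    - [-0.05,0,0.045,0,0]
    - [-0.05,0,0.005,0,0]
    - [-0.05,0,0,0,0]

```text
t: 24.2
tool_pos: [0.4427, -0.2807, 0.1532]
tcp_rot: [[0.999, 0.034, -0.012], [0.034, -0.999, -0.001], [-0.012, 0.001, -1.0]]
force: [1.1, 0.5, -0.6]
opening: 0.0463
```

Run:
```python
from h import *
chk()
```

```text
[208 194  14  39 405] cradle-frame mm [  5.6 -94.6]
[185 198  13  31 322] cradle-frame mm [ -0.3 -32.7]
[162 204  13  15 162] cradle-frame mm [ 0.8 29.4]
```

Request:
play_rows:
  steps:
    - [-0.05,0.0065,0,0.02,0]
    - [-0.05,0,0,0.03,0]
    - [-0.05,0,0,0.025,0]
    - [-0.05,0,0,0.016,0]
    - [-0.05,0,0,0,0]
    - [1,0,0,0,0]
    - [1,0,0,0,0]
    - [1,0,0,0,0]
    - [1,0,0,0,0]

```text
t: 25.38
tool_pos: [0.4493, -0.2813, 0.0632]
tcp_rot: [[0.999, 0.035, -0.009], [0.035, -0.999, -0.002], [-0.01, 0.002, -1.0]]
force: [0.3, 0.4, 6.6]
opening: 0.0292
```

Request:
play_rows:
  steps:
    - [1,0,0,-0.015,0]
    - [1,0,0,-0.025,0]
    - [1,0,-0.02,-0.035,0]
    - [1,0.004,-0.04,0,0]
    - [1,0.003,-0.045,0,0]
    - [1,0,-0.045,0,0]
    - [1,0,-0.045,0,0]
    - [1,0,-0.045,0,0]
    - [1,0,-0.045,0,0]
    - [1,0,-0.045,0,0]

```text
t: 26.62
tool_pos: [0.4448, 0.0507, 0.1375]
tcp_rot: [[0.999, 0.035, -0.011], [0.035, -0.999, -0.001], [-0.011, 0.001, -1.0]]
force: [0.1, 0.4, -1.6]
opening: 0.029
```

Request:
play_rows:
  steps:
    - [1,0,-0.045,0,0]
    - [1,0,-0.045,0,0]
    - [1,0,-0.045,0,0]
    - [1,0,-0.045,0,0]
    - [1,0,-0.045,0,0]
    - [1,0,-0.011,0,0.095]
    - [1,0,0,0,0]
    - [1,0,0,0,0]

```text
t: 27.62
tool_pos: [0.4368, 0.2837, 0.1369]
tcp_rot: [[0.998, -0.06, -0.011], [-0.06, -0.998, -0.003], [-0.011, 0.003, -1.0]]
force: [-0.3, -0.5, -2.0]
opening: 0.0295
```

Request:
play_rows:
  steps:
    - [1,0.0005,0.0025,0.02,0]
    - [1,0,0,0.025,0]
    - [1,0,0,0.012,0]
    - [1,0,0,0.008,0]
    - [1,0,0,0.006,0]
    - [1,0,0,0.003,0]
    - [1,0,0,0,0]

```text
t: 28.5
tool_pos: [0.4371, 0.2837, 0.0632]
tcp_rot: [[0.998, -0.06, -0.009], [-0.06, -0.998, 0.001], [-0.009, 0.0, -1.0]]
force: [0.7, 3.2, 0.9]
opening: 0.0293
```

Request:
play_rows:
  steps:
    - [1,0,0.001,0.001,0]
    - [1,0,0,0,0]
    - [0.25,0,0,0,0]
    - [-0.05,0,0,0,0]
    - [-0.05,0,0,0,0]
    - [-0.05,0,0,-0.02,0]
    - [-0.05,0,0,-0.04,0]
    - [-0.05,0,0,-0.04,0]
    - [-0.05,0,0.03,-0.02,0]
    - [-0.05,0,0.045,0,0]

```text
t: 29.75
tool_pos: [0.4338, 0.2071, 0.183]
tcp_rot: [[0.998, -0.058, -0.008], [-0.058, -0.998, -0.0], [-0.008, 0.0, -1.0]]
force: [1.2, -0.5, -1.0]
opening: 0.0462
```

Request:
play_rows:
  steps:
    - [-0.05,0,0.045,0,0]
    - [-0.05,0,0.045,0,0]
    - [-0.05,0,0.045,0,0]
    - [-0.05,0,0.045,0,0]
    - [-0.05,0,0.045,0,0]
    - [-0.05,0,0.045,0,0]
    - [-0.05,0,0.045,0,0]
    - [-0.05,0,0.045,0,0]
    - [-0.05,0,0,0,0]
    - [-0.05,0,0,0,0]

```text
t: 31.0
tool_pos: [0.411, -0.1522, 0.1824]
tcp_rot: [[0.998, -0.06, -0.012], [-0.06, -0.998, -0.001], [-0.012, 0.002, -1.0]]
force: [-0.3, 0.8, -0.5]
opening: 0.0466
```

Run:
```python
from h import *
chk()
a=arm.camera("top")[180:240,130:240,::-1];b=arm.camera("scene")[190:300,120:270,::-1]
cv2.imwrite("pics/p6.png",np.vstack([cv2.resize(a,(550,300),interpolation=2),cv2.resize(b,(410,300),interpolation=2)[:,:550] if 0 else cv2.resize(b,(550,300),interpolation=2)]))
```

```text
[208 194  14  39 405] cradle-frame mm [  5.6 -94.6]
[139 198  13  23 244] cradle-frame mm [ 0.6 90.5]
[185 198  13  31 321] cradle-frame mm [ -0.2 -32.7]
[162 204  13  15 162] cradle-frame mm [ 0.8 29.4]
```

View pics/p6.png

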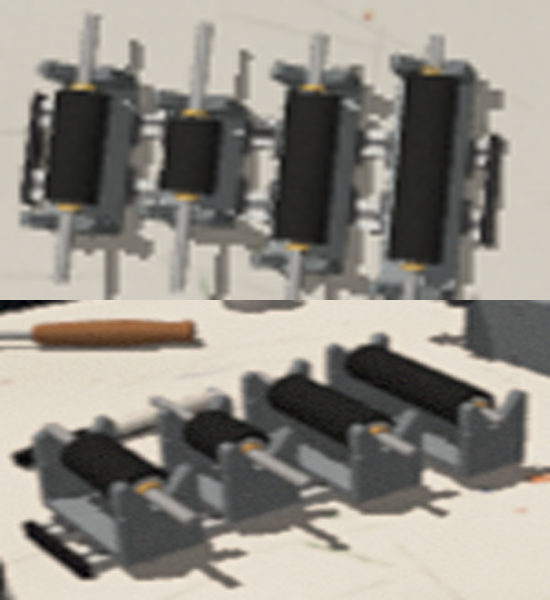

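```bash
python3 -c "
from cell import arm
print(arm.hand_in(),arm.sense()['t'])"
```

```text
the job is handed in; nothing more can be done
the job is handed in; nothing more can be done
```

I flipped the lever over to its stop and moved all four rollers to the bench rack, each into the cradle for its sleeve length. The cradles run B, A, C, D from the left. I handed in at about 31 s with the gripper clear of everything; no verdict was reported.

**Lever:** the last picture of the carrier shows the keeper fingers standing upright. The end stop pushed back with about 67 N at the wrist, under the 120 N limit.

**Seating:** the last pictures show every roller between its cheeks with its spindle through the slots.
- The measured row spacing is 61.1, 62.1 and 61.9 mm, against the nominal 62 mm.
- All four read 1.6 to 2.5 mm off across the row, in the same direction. I took that as camera calibration and shadow error, since the spindles are in the slots.

**Roller D:** it sits about 5.6 mm off centre along its spindle, while the other three are within 1 mm. The arm reached a wrist joint limit there and could not get closer. This is inside the 10 mm tolerance. I judged its seating height only from the pictures.

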